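Seat the dosing wheel of a milk-powder portioner

TASK

The milk-powder portioner's hopper is off and its blue dosing wheel has been put back on the spindle after washing, but it is riding on the locating pin. With a fingertip, turn the wheel until its rim notch stands over the pin, then press it down until it is fully home, flush with the metal rim, and take the hand away. Only turn and press the wheel: do not lift it or force it, and leave everything else on the counter where it is.

Things in the scene. Friction and masses are not known exactly. Their poses are not given: they have to be found in the camera images.
- portioner: Powder portioner fixed to the counter. Its round aluminium head (184 mm across, rim top 150 mm above the counter) has an open well on top, 168 mm across inside, floor 134 mm above the counter. Origin: on the counter under the axis of head and wheel; x points to the white column behind the head (85 to 200 mm from the axis, top 142 mm high), y to the locating pin, z up.
- wheel: Blue plastic dosing wheel, 160 mm across, 16 mm thick, flat on top: solid hub 36 mm across, four radial vanes 7 mm thick, rim from 68 to 80 mm radius, and between them four open chambers right through (50 mm from hub to rim), where a fingertip can push a vane round. Origin: on the axis, at its underside. x points to the notch; vanes at 0, 90, 180, 270 degrees from it.
- wheel_hub (a point): Centre of the flat top of the wheel's hub, on the axis: 159 mm above the counter while the wheel rides on the pin, 150 mm when seated. The wheel turns about its upright axis either way without end, with a light drag (0.05 N m), and stays where it is left.
- wheel_notch (a point): Middle of the notch in the wheel's outer edge, at the height of the wheel's top, 79 mm from the axis. The notch is about 16 mm wide, 8 mm deep, open outwards and right through; the white line along one vane points to it. The wheel goes down only with the notch over the pin (3 mm play either way along the rim; the domed pin guides it in from a little more); once down it cannot turn.
- pin_top (a point): Top of the fixed steel locating pin (10 mm diameter, domed), 79 mm from the axis and 143 mm above the counter, under the wheel's outer edge; about 4 mm of it shows in the gap outside the wheel, and a red lug (12 mm wide) on the outside of the metal rim stands beside it.
- wheel_drop (a joint): How far the wheel has gone down (m): 0 riding on the pin, 0.009 fully seated, negative if lifted. A seal ring on the spindle drags: pressing it down takes about 4 N, and it stays at the height where it is left.
- canister: Red plastic canister with a twist cap, 94 mm across, 154 mm tall, standing; origin at the centre of its underside. Leave alone.
- feed_bottle: Clear glass feeding bottle without teat, 60 mm across, 130 mm tall, standing; origin at the centre of its underside. Leave alone.
- teat: Yellow silicone teat, 46 mm across, 48 mm tall, standing on its flange; origin at the centre of its underside. Leave alone.
- measuring_cup: Steel measuring cup, 68 mm across, 55 mm tall, with a flat handle, standing on the drip plate under the portioner's head; origin at the centre of its underside. Leave alone.
- hopper: The portioner's clear plastic hopper tube, 176 mm across its top collar, 118 mm tall, standing on the counter; origin at the centre of its underside. Leave alone.

How it is judged:
By the outcome, as a careful person would: the job done as asked, in the order asked, and still so for the second after the job is handed in, with the robot touching nothing.
It also fails if it takes over 45 s, if anything falls off the work surface, if the arm or the gripper's body presses on something with over 40 N, if the wrist force passes 120 N, or if a joint passes its speed limit or range.

ROBOT

A 7-joint arm with a two-finger parallel gripper is mounted at the origin on the work surface. World frame = base frame: x ahead of the robot, y to its left, z up, the work surface at z = 0. Lengths are in m, angles in rad, forces in N, time in s.
With the tool pointing down it reaches from about 0.4 to 0.85 m from the base axis. Payload 4.5 kg.
Tool frame: the origin (TCP) lies on the centre line of the jaws, within the pads' length; the fingertips stand 19 mm ahead of it and the grasp point (between the pads) is the TCP; z points along the fingers, y is the line along which they close (so a half turn about z gives the same grasp; the last joint's range is limited). The gripper opens to 88 mm and grips with 3 to 60 N. Pads are 18 mm wide; open, the fingers measure 123 mm over their backs; the gripper's body (75 mm by 187 mm) begins 45 mm behind the grasp point.
Start: joints at [-1.115, 0.689, -0.195, 1.565, 0.157, 0.902, -0.215], TCP at [0.256, 0.57, 0.258] pointing down, gripper open.
Joint ranges: [-3.01, 3.01], [-0.46, 2.08], [-1.47, 1.51], [0.13, 2.56], [-1, 4.14], [0.04, 2.09], [-2.66, 2.66]. Speed limits (rad/s): [2.57, 2.57, 3.14, 3.14, 3.14, 3.14, 3.14].

INTERFACE

Orientations are given as a rotation vector (axis times angle).
In Python, from plant import arm gives the robot as it stands.
- The arm moves only by the tool move_arm, never from a script. Its argument "moves" is a list of rows, each an object with "dp": the shift along the tool's x, y, z in mm, a list of three; "rot": the turn, a rotation vector about the tool's x, y, z in rad, a list of three. In form: [{"dp": [x, y, z], "rot": [wx, wy, wz]}, ...]. A call has 1 to 20 rows; each row shifts and turns the commanded pose from where the row before left it, along the tool's axes as they then stand; what a row does not reach is not made up. A row lasts 1/12 s, in which the tool goes at most 41.7 mm and 7.16 degrees, less where a joint would pass 70% of its speed; a pose out of reach is approached as far as the arm can. A call with a gripper value outside its range is refused whole. "claw" is the closure, from -1 (fully open) to 1 (shut), set as the call begins (left out, the last holds). The fingers move at their own pace and stop on an object; "force" is the grip in N (left out, the last holds). Time passes only in rows, so rows that do not move let the fingers close. It gives the time, the measured TCP pose, the force, the opening and the grip force at its end, in the units of the state.
- arm.sense(): the state, without advancing time (a new reading comes with each control period).
- arm.capture(name): name is "scene" or "side" or "wrist"; returns (picture, depth): 400x640x3 uint8, red, green, blue; 400x640 float32, m along the optical axis (not along the pixel's ray), 0 where there is no reading.
- arm.camera_params(name): a dict with "vfov" (degrees; the focal length in pixels is half the picture's height over the tangent of half this angle, whatever the lens; pixels are square), "cx", "cy" (the principal point, pixels), "R" (3x3) and "t" (3): a world point X has camera coordinates R X + t. Camera axes: x right, y down, z forward; pixel columns grow to the right and rows downward; lengths in m; the calibration is good to about 2 mm. The wrist camera is an equidistant fisheye: a pixel r from the principal point sees the ray r / f radians off the axis. A picture is of the moment at which its call begins: read the wrist's pose just before it. camera_params takes no time and is no camera call; for the wrist camera it gives the pose at the moment of the call.
- arm.job_done(): hands the job in; it is judged then, once.
The state is a dict: "clock": time; "joints": joint angles; "joint_vel": joint speeds; "tau": joint torques, N m; "tcp_pos": TCP position; "eef_rot": TCP orientation; "contact_force": force on the tool from outside, world axes, zero at the start; "wrist_torque": the same for the moment, N m; "grip_width": finger opening in m; "finger_force": force on a finger pad.
Only numpy, scipy, OpenCV 4.12 (cv2) and the standard library are available. Lean on these libraries where they do the work, as an engineer would, in place of code of your own. Each camera call takes 0.05 s, during which the arm holds its last target. There are 200 camera calls.

## Working session

There is one attempt and no reset: what is moved stays moved. The work goes in short steps, Python scripts to look and compute and a tool call to move; the robot and the scene stay as the last step left them, time stands still between calls to the robot, and variables do not carry over. Pictures are saved under pics/ and viewed, at most 10 in all, crops included, and the job is handed in when it is done.

Besides the shell and the picture viewer there is one more tool, called by a JSON object that holds its "fn" and its "kwargs", one argument or row to a line. move_arm: Moves the arm, as the interface text tells. Its arguments: {"type":"object","properties":{"moves":{"type":"array","items":{"type":"object","properties":{"dp":{"type":"array","items":{"type":"number"}},"rot":{"type":"array","items":{"type":"number"}}}}},"claw":{"type":"number"},"force":{"type":"number"}},"required":["moves"]}

```bash
mkdir -p pics; cat > h.py <<'E'
import numpy as np, cv2
from plant import arm
def f_of(p): return 200/np.tan(np.radians(p['vfov'])/2)
def cloud(name):
    p=arm.camera_params(name); im,d=arm.capture(name)
    v,u=np.mgrid[0:400,0:640]; f=f_of(p)
    x=(u-p['cx'])/f; y=(v-p['cy'])/f
    if name=='wrist':
        r=np.hypot(x,y)+1e-9; s=np.tan(r)/r; x=x*s; y=y*s
    C=np.stack([x*d,y*d,d],-1)
    R=np.array(p['R']);t=np.array(p['t'])
    return im,d,(C-t)@R
def save(n,im): cv2.imwrite('pics/'+n,im[:,:,::-1])
E
python3 - <<'E'
from h import *
s=arm.sense(); print(s)
A=[]
for n in ['scene','side','wrist']:
    im,d,W=cloud(n); A.append(im); np.savez('/tmp/%s.npz'%n,im=im,d=d,W=W); p=arm.camera_params(n); print(n,p)
save('a_scene.png',A[0]);save('a_side.png',A[1])
im,d,W=[np.load('/tmp/scene.npz')[k] for k in('im','d','W')]
for n in ['scene','side','wrist']:
    z=np.load('/tmp/%s.npz'%n);im=z['im'].astype(int);W=z['W']
    m=(z['d']>0)&(im[...,2]>im[...,0]+40)&(W[...,2]>.13)&(W[...,2]<.175)
    print(n,m.sum(),np.median(W[m],0) if m.any() else 0, np.ptp(W[m],0) if m.any() else 0)
E
```

```text
{'clock': 0.0, 'joints': array([-1.11520797,  0.68994015, -0.19452544,  1.56634613,  0.15726746,
        0.90250475, -0.2150822 ]), 'joint_vel': array([-0.00145891, -0.0004991 ,  0.00082296, -0.00077232, -0.00015806,
       -0.00085276,  0.00035519]), 'tau': array([ 7.05990897e-05, -5.27563155e+01, -1.26692455e+00, -1.53427362e+01,
       -5.26759133e-02,  6.79404155e-03,  1.73577687e-04]), 'tcp_pos': array([0.25565581, 0.569662  , 0.25693709]), 'eef_rot': array([-6.57445312e-01, -3.07174694e+00,  2.80942535e-03]), 'contact_force': array([-0.03425129, -1.62039393, -0.26025635]), 'wrist_torque': array([0.02528506, 0.04685817, 0.01297171]), 'finger_force': 0.0, 'grip_width': 0.08840780330954118}
scene {'vfov': 46.03231743776424, 'cx': 322.5509804967863, 'cy': 202.15050320897276, 'R': array([[ 0.62737061,  0.77850278,  0.01842676],
       [ 0.62431995, -0.48869473, -0.60942765],
       [-0.46543606,  0.39384119, -0.79262753]]), 't': array([-0.31599169, -0.28014054,  1.51024451])}
side {'vfov': 49.35878963960491, 'cx': 319.5054970719247, 'cy': 199.7373233298031, 'R': array([[ 0.76906079, -0.63908352,  0.01085142],
       [-0.44239387, -0.54446848, -0.71263015],
       [ 0.46133844,  0.54325531, -0.70145599]]), 't': array([-0.40441362,  0.30706405,  0.94111919])}
wrist {'vfov': 65.70646984690485, 'cx': 318.47713852843464, 'cy': 198.0674535332629, 'R': array([[ 0.40970235,  0.91221703, -0.00201667],
       [ 0.87502152, -0.39237001,  0.28351914],
       [ 0.25783971, -0.11792309, -0.95896446]]), 't': array([-0.62272239, -0.03833059,  0.38935412])}
scene 1598 [0.5663186  0.06052478 0.15748052] [0.16897733 0.16722806 0.0335604 ]
side 1505 [0.55919129 0.05828376 0.15668749] [0.41195519 0.68145415 0.04364669]
wrist 0 0 0
```

View pics/a_scene.png

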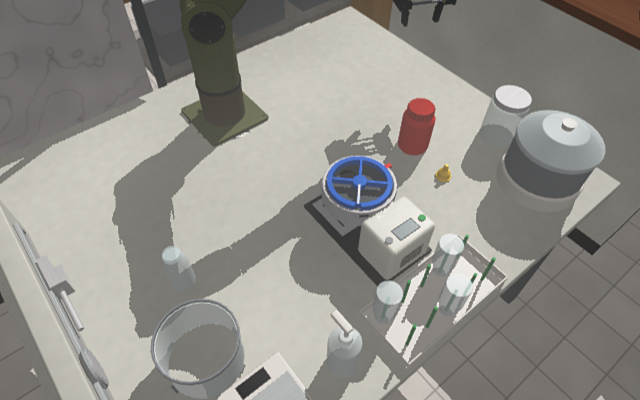

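View pics/a_side.png

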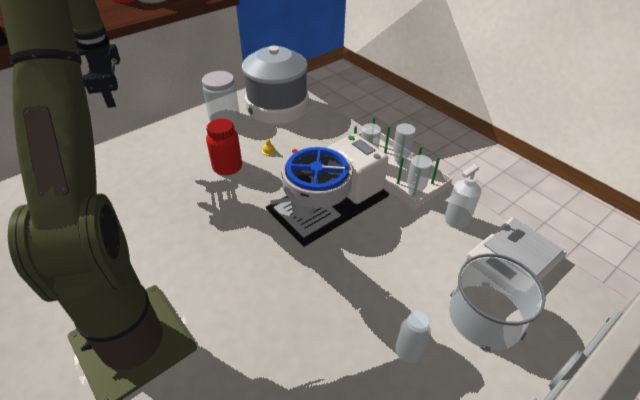

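The scene picture shows the wheel at about (360,182), with the red lug at (389,166) and the white line running towards (359,203). The side picture shows the wheel at (317,168) and the lug at (295,152). I'll rectify both onto the wheel-top plane.

```bash
cat >> h.py <<'E'
def rect(im,p,c,z,half=.13,n=400):
    g=np.linspace(-half,half,n)
    X,Y=np.meshgrid(c[0]+g,c[1]-g)   # cols +x, rows -y
    P=np.stack([X,Y,np.full_like(X,z)],-1)@np.array(p['R']).T+np.array(p['t'])
    f=f_of(p); a=P[...,0]/P[...,2]; b=P[...,1]/P[...,2]
    if p.get('fish'):
        r=np.hypot(a,b)+1e-9; s=np.arctan(r)/r; a=a*s;b=b*s
    return cv2.remap(im,(a*f+p['cx']).astype(np.float32),(b*f+p['cy']).astype(np.float32),cv2.INTER_LINEAR)
def circ(im,p,c,z):
    """centre of blue rim by outer contour in rectified view"""
    r=rect(im,p,c,z).astype(int); m=((r[...,2]>r[...,0]+40)&(r[...,2]>r[...,1]+30)).astype(np.uint8)
    k,_=cv2.findContours(m,cv2.RETR_EXTERNAL,cv2.CHAIN_APPROX_NONE)
    k=max(k,key=cv2.contourArea); e=cv2.fitEllipse(cv2.convexHull(k)); s=.26/399
    return np.array([c[0]-.13+e[0][0]*s,c[1]+.13-e[0][1]*s]),np.array(e[1])*s
E
python3 - <<'E'
from h import *
c=np.array([.566,.06]);out=[]
for n in ['scene','side']:
    z=np.load('/tmp/%s.npz'%n);p=arm.camera_params(n)
    print(n,circ(z['im'],p,c,.159))
    out.append(rect(z['im'],p,c,.159))
    im=z['im'].astype(int);W=z['W']
    near=np.hypot(W[...,0]-c[0],W[...,1]-c[1])<.12
    m=near&(im[...,0]>im[...,1]+60)&(im[...,0]>im[...,2]+60)&(W[...,2]>.1)
    print('lug',m.sum(),W[m].mean(0) if m.any() else 0)
    hub=near&(im[...,2]>im[...,0]+40); print('blue z',np.percentile(W[hub][:,2],[10,50,90]))
    col=(np.hypot(W[...,0]-c[0],W[...,1]-c[1])<.25)&(abs(W[...,2]-.142)<.004)&(im.min(-1)>150)
    print('col',col.sum(),np.median(W[col],0))
    for nm,mm in (('red',(im[...,0]>im[...,1]+70)&(im[...,0]>im[...,2]+70)&(W[...,2]>.02)&~near),):
        print(nm,mm.sum(),np.median(W[mm],0),np.percentile(W[mm],[2,98],axis=0))
save('b_rect.png',np.hstack(out))
E
```

```text
scene (array([0.56808427, 0.05844048]), array([0.16105101, 0.17084876]))
lug 22 [0.56803526 0.15638703 0.14998582]
blue z [0.14758087 0.15748052 0.16023693]
col 1917 [0.70731609 0.05616334 0.14163001]
red 362 [0.46984449 0.38339446 0.15403038] [[0.4355994  0.35026583 0.11995828]
 [0.50928196 0.41353083 0.1571653 ]]
side (array([0.55973951, 0.05474456]), array([0.1633972 , 0.17511543]))
lug 17 [0.56473278 0.15672309 0.14903463]
blue z [0.14518427 0.15667092 0.15960552]
col 807 [0.69399922 0.04934142 0.14135138]
red 1337 [0.44931246 0.35102837 0.10836366] [[0.41913011 0.33256357 0.02365734]
 [0.56884196 1.3650805  0.18969872]]
```

View pics/b_rect.png

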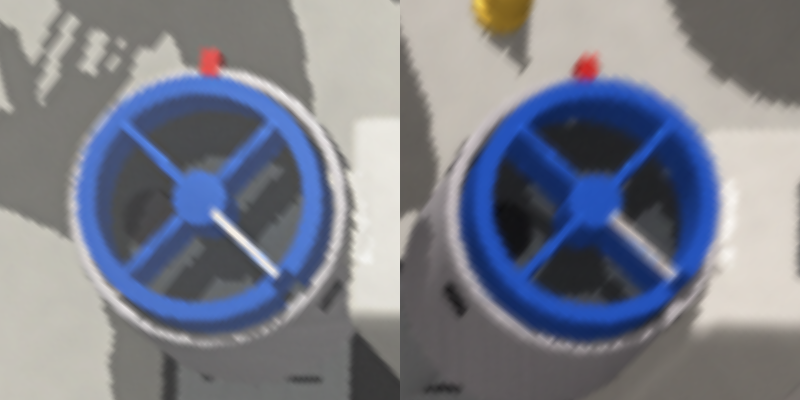

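Hub is at about (0.564, 0.060). The notch points to about -42° and the lug to about 88°, so the wheel needs roughly +130°. I'll go above the hub with the fingers shut and look from close up.

{"fn": "move_arm", "kwargs": {
  "claw": 1,
  "force": 20,
  "moves": [
    {"dp": [-15, -10, 0]},
    {"dp": [-30, -21, -4]},
    {"dp": [-30, -21, -4]},
    {"dp": [-30, -21, -4]},
    {"dp": [-30, -21, -4]},
    {"dp": [-30, -21, -4]},
    {"dp": [-30, -21, -4]},
    {"dp": [-30, -21, -4]},
    {"dp": [-30, -21, -4]},
    {"dp": [-30, -21, -4]},
    {"dp": [-30, -21, -4]},
    {"dp": [-30, -21, -4]},
    {"dp": [-30, -21, -4]},
    {"dp": [-30, -21, -4]},
    {"dp": [-30, -21, -4]},
    {"dp": [-30, -21, -4]},
    {"dp": [-24, -16, 0]},
    {"dp": [0, 0, 0]},
    {"dp": [0, 0, 0]}
  ]
}}

```text
invalid input at $.moves[0]: expected keys dp, rot
```

```bash
cat > w.py <<'E'
from h import *
import sys
s=arm.sense(); p=arm.camera_params('wrist'); p['fish']=1
im,d=arm.capture('wrist'); c=np.array([.565,.059])
print(s['clock'],s['tcp_pos'],s['eef_rot'],s['joints'],s['contact_force'],s['grip_width'])
z=float(sys.argv[2])
try: print(circ(im,p,c,z))
except Exception as e: print(e)
save(sys.argv[1],np.hstack([cv2.resize(im,(400,250))if 0 else np.pad(cv2.resize(im,(400,250)),((0,150),(0,0),(0,0))),rect(im,p,c,z)]))
E
python3 w.py c.png .159
```

```text
0.15 [0.25571518 0.56981427 0.25712481] [-6.57415061e-01 -3.07185709e+00  2.10322372e-03] [-1.1152115   0.68976026 -0.1945492   1.56606535  0.1573258   0.90251089
 -0.2150722 ] [ 0.36082995 -0.03084837  0.15832881] 0.08825088271820557
max() iterable argument is empty
```

View pics/c.png

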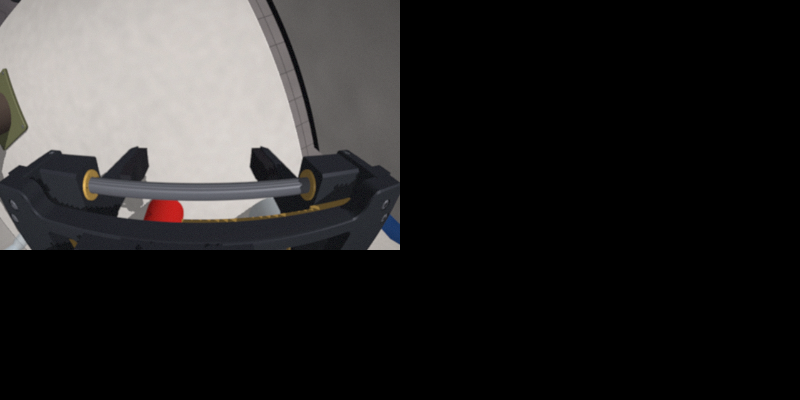

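The view shows the gripper fills the lower part of the picture and the free view is on the tool +x side. I'll stop about 85 mm short on tool -x so that the camera stands over the wheel.

{"fn": "move_arm", "kwargs": {
  "claw": 1,
  "force": 20,
  "moves": [
    {"dp": [-15, -9, 0], "rot": [0, 0, 0]},
    {"dp": [-32, -19, -4], "rot": [0, 0, 0]},
    {"dp": [-32, -19, -4], "rot": [0, 0, 0]},
    {"dp": [-32, -19, -4], "rot": [0, 0, 0]},
    {"dp": [-32, -19, -4], "rot": [0, 0, 0]},
    {"dp": [-32, -19, -4], "rot": [0, 0, 0]},
    {"dp": [-32, -19, -4], "rot": [0, 0, 0]},
    {"dp": [-32, -19, -4], "rot": [0, 0, 0]},
    {"dp": [-32, -19, -4], "rot": [0, 0, 0]},
    {"dp": [-32, -19, -4], "rot": [0, 0, 0]},
    {"dp": [-32, -19, -4], "rot": [0, 0, 0]},
    {"dp": [-32, -19, -4], "rot": [0, 0, 0]},
    {"dp": [-32, -19, -4], "rot": [0, 0, 0]},
    {"dp": [-32, -19, -4], "rot": [0, 0, 0]},
    {"dp": [-32, -19, -4], "rot": [0, 0, 0]},
    {"dp": [-32, -19, -4], "rot": [0, 0, 0]},
    {"dp": [-32, -19, -4], "rot": [0, 0, 0]},
    {"dp": [-32, -19, 0], "rot": [0, 0, 0]},
    {"dp": [-15, -9, 0], "rot": [0, 0, 0]},
    {"dp": [0, 0, 0], "rot": [0, 0, 0]}
  ]
}}

```text
clock: 1.87
tcp_pos: [0.6419, 0.0176, 0.3209]
eef_rot: [0.67, 3.067, -0.006]
contact_force: [0.3, -0.3, 0.5]
grip_width: 0.0009
finger_force: 0.0
```

```bash
python3 w.py d.png .159
```

```text
1.8667 [0.64194187 0.01755922 0.32092481] [ 0.67037352  3.0674916  -0.00560836] [ 0.02335404  0.65318046 -0.23370448  1.42720554  0.16475644  1.07988862
  0.89880248] [ 0.32850155 -0.34628728  0.5111577 ] 0.0009141923557504216
(array([0.56415779, 0.05849103]), array([0.1606477 , 0.16119143]))
```

View pics/d.png

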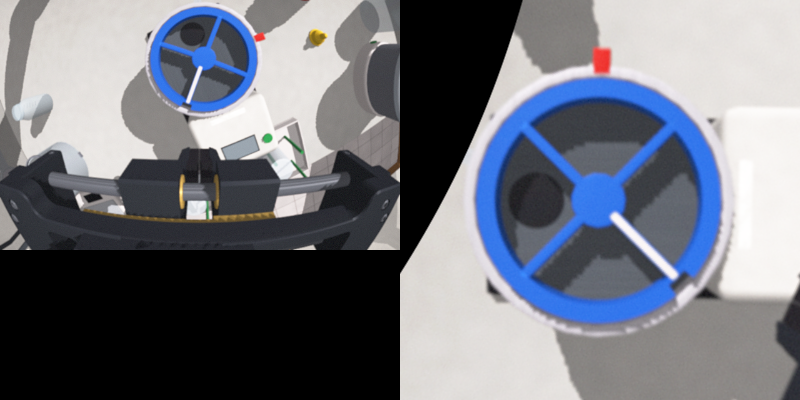

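The wrist view shows the hub at (598,200), the notch at (683,285) and the lug at (602,60). The fitted diameter is 161 mm, as it should be. Next I'll get exact angles and plan the arc.

```bash
cat > ang.py <<'E'
from h import *
C=np.array([.5642,.0585])
def angles(im,p,z=.159,c=C,rw=(.02,.066)):
    s=.26/399
    r=rect(im,p,c,z).astype(int)
    v,u=np.mgrid[0:400,0:400]; x=u*s-.13; y=.13-v*s; R=np.hypot(x,y)
    w=(r.min(-1)>150)&(R>rw[0])&(R<rw[1])
    b=(r[...,2]>r[...,0]+40)&(r[...,2]>r[...,1]+30)
    line=np.degrees(np.arctan2(y[w].mean(),x[w].mean()))
    # notch: non-blue part of ring 73..78mm
    n=~b&(R>.073)&(R<.0775); th=np.degrees(np.arctan2(y,x)); dn=(th-line+180)%360-180; n&=abs(dn)<15
    q=rect(im,p,c,.150).astype(int); l=(q[...,0]>q[...,1]+60)&(q[...,0]>q[...,2]+60)&(R>.08)&(R<.11)
    return dict(line=line,nw=w.sum(),notch=line+dn[n].mean() if n.any() else None,nn=n.sum(),
        lug=np.degrees(np.arctan2(y[l].mean(),x[l].mean())),lugR=R[l].mean())
if __name__=='__main__':
    s=arm.sense();p=arm.camera_params('wrist');p['fish']=1
    im,d=arm.capture('wrist'); print(s['clock'],s['tcp_pos'],s['contact_force'])
    for z in(.159,.150):
        c,e=circ(im,p,C,z); print(z,c,e,angles(im,p,z,c))
    print('z-C',angles(im,p))
E
python3 ang.py; python3 - <<'E'
from h import *
s=arm.sense();from scipy.spatial.transform import Rotation as Ro
M=Ro.from_rotvec(s['eef_rot']).as_matrix();C=np.array([.5642,.0585]);r=.043
P=[np.r_[C+r*np.array([np.cos(a),np.sin(a)]),.166] for a in np.radians(np.arange(-178,-33,8))]
print(np.round(M.T@(np.r_[P[0][:2],.21]-s['tcp_pos'])*1000,1))
print(np.round(np.diff(P,axis=0)@M*1000,1).tolist())
E
```

```text
1.9167 [0.64052289 0.02124618 0.32092225] [0.16924254 0.63163328 0.29079741]
0.159 [0.56423689 0.05845783] [0.16073418 0.16114266] {'line': np.float64(-44.71176255483123), 'nw': np.int64(699), 'notch': np.float64(-44.81688782082975), 'nn': np.int64(134), 'lug': np.float64(88.99995564938163), 'lugR': np.float64(0.09460614285043467)}
0.15 [0.56394119 0.05870504] [0.16570574 0.16622455] {'line': np.float64(-44.69401043428098), 'nw': np.int64(702), 'notch': np.float64(-44.715110171888746), 'nn': np.int64(67), 'lug': np.float64(88.71196423856166), 'lugR': np.float64(0.094569032991039)}
z-C {'line': np.float64(-44.71176255483123), 'nw': np.int64(699), 'notch': np.float64(-44.81688782082975), 'nn': np.int64(134), 'lug': np.float64(88.98616276203943), 'lugR': np.float64(0.09459179714255068)}
[121.5 -18.5 111.3]
[[-3.0, -5.2, -0.0], [-3.7, -4.7, -0.0], [-4.3, -4.1, -0.0], [-4.9, -3.5, -0.0], [-5.3, -2.8, -0.0], [-5.6, -2.0, -0.0], [-5.9, -1.2, -0.0], [-6.0, -0.4, -0.0], [-6.0, 0.4, -0.0], [-5.9, 1.3, -0.0], [-5.6, 2.1, -0.0], [-5.3, 2.8, -0.0], [-4.8, 3.5, -0.0], [-4.3, 4.2, -0.0], [-3.7, 4.7, -0.0], [-3.0, 5.2, -0.0], [-2.2, 5.6, -0.0], [-1.4, 5.8, -0.0]]
```

{"fn": "move_arm", "kwargs": {
  "moves": [
    {"dp": [15, -3, 10], "rot": [0, 0, 0]},
    {"dp": [25, -4, 20], "rot": [0, 0, 0]},
    {"dp": [27, -4, 25], "rot": [0, 0, 0]},
    {"dp": [27, -4, 25], "rot": [0, 0, 0]},
    {"dp": [20, -3, 20], "rot": [0, 0, 0]},
    {"dp": [8, -1, 11], "rot": [0, 0, 0]},
    {"dp": [0, 0, 0], "rot": [0, 0, 0]},
    {"dp": [0, 0, 0], "rot": [0, 0, 0]},
    {"dp": [0, 0, 0], "rot": [0, 0, 0]},
    {"dp": [0, 0, 0], "rot": [0, 0, 0]}
  ]
}}

```text
clock: 2.8
tcp_pos: [0.5224, 0.0572, 0.2118]
eef_rot: [0.657, 3.069, 0.002]
contact_force: [0.3, -0.4, -0.3]
grip_width: 0.0007
finger_force: 0.0
```

{"fn": "move_arm", "kwargs": {
  "moves": [
    {"dp": [1, 0, 10], "rot": [0, 0, 0]},
    {"dp": [0, 0, 12], "rot": [0, 0, 0]},
    {"dp": [0, 0, 12], "rot": [0, 0, 0]},
    {"dp": [0, 0, 8], "rot": [0, 0, 0]},
    {"dp": [0, 0, 3], "rot": [0, 0, 0]},
    {"dp": [0, 0, 0], "rot": [0, 0, 0]},
    {"dp": [0, 0, 0], "rot": [0, 0, 0]}
  ]
}}

```text
clock: 3.38
tcp_pos: [0.5205, 0.0572, 0.1661]
eef_rot: [0.658, 3.071, 0.001]
contact_force: [0.2, -0.0, 0.1]
grip_width: 0.0003
finger_force: 0.0
```

{"fn": "move_arm", "kwargs": {
  "moves": [
    {"dp": [-3, -5.2, 0], "rot": [0, 0, 0]},
    {"dp": [-3.7, -4.7, 0], "rot": [0, 0, 0]},
    {"dp": [-4.3, -4.1, 0], "rot": [0, 0, 0]},
    {"dp": [-4.9, -3.5, 0], "rot": [0, 0, 0]},
    {"dp": [-5.3, -2.8, 0], "rot": [0, 0, 0]},
    {"dp": [-5.6, -2, 0], "rot": [0, 0, 0]},
    {"dp": [-5.9, -1.2, 0], "rot": [0, 0, 0]},
    {"dp": [-6, -0.4, 0], "rot": [0, 0, 0]},
    {"dp": [-6, 0.4, 0], "rot": [0, 0, 0]},
    {"dp": [-5.9, 1.3, 0], "rot": [0, 0, 0]},
    {"dp": [-5.6, 2.1, 0], "rot": [0, 0, 0]},
    {"dp": [-5.3, 2.8, 0], "rot": [0, 0, 0]},
    {"dp": [-4.8, 3.5, 0], "rot": [0, 0, 0]},
    {"dp": [-4.3, 4.2, 0], "rot": [0, 0, 0]},
    {"dp": [-3.7, 4.7, 0], "rot": [0, 0, 0]},
    {"dp": [0, 0, 0], "rot": [0, 0, 0]},
    {"dp": [0, 0, 0], "rot": [0, 0, 0]}
  ]
}}

```text
clock: 4.8
tcp_pos: [0.5868, 0.0228, 0.1659]
eef_rot: [0.657, 3.07, 0.002]
contact_force: [0.9, 0.7, -0.3]
grip_width: 0.0003
finger_force: 0.0
```

```bash
python3 ang.py; python3 w.py e.png .159
```

```text
4.8 [0.58678367 0.02283813 0.16587098] [ 0.86646147  0.66000017 -0.32169158]
0.159 [0.56199407 0.05866884] [0.15427996 0.15934818] {'line': np.float64(55.92238405280578), 'nw': np.int64(629), 'notch': np.float64(57.69389218567239), 'nn': np.int64(138), 'lug': np.float64(87.81061689518754), 'lugR': np.float64(0.09336117141773223)}
0.15 [0.56524073 0.05898937] [0.16548829 0.17033094] {'line': np.float64(56.211683367709156), 'nw': np.int64(672), 'notch': np.float64(57.57217922196395), 'nn': np.int64(46), 'lug': np.float64(89.80594292833794), 'lugR': np.float64(0.09304665262753327)}
z-C {'line': np.float64(57.6311601813261), 'nw': np.int64(634), 'notch': np.float64(59.106568471407165), 'nn': np.int64(146), 'lug': np.float64(89.08484660261612), 'lugR': np.float64(0.09341769304839935)}
4.85 [0.58636139 0.02264039 0.1658689 ] [6.56812607e-01 3.07087787e+00 1.02478561e-03] [ 0.00359089  0.76280844 -0.20876458  1.76807575  0.24370215  0.63449753
  0.80356925] [ 0.21801512 -0.1349577  -0.01022339] 0.0006685763834175713
(array([0.56214013, 0.05867808]), array([0.15446236, 0.15942402]))
```

View pics/e.png

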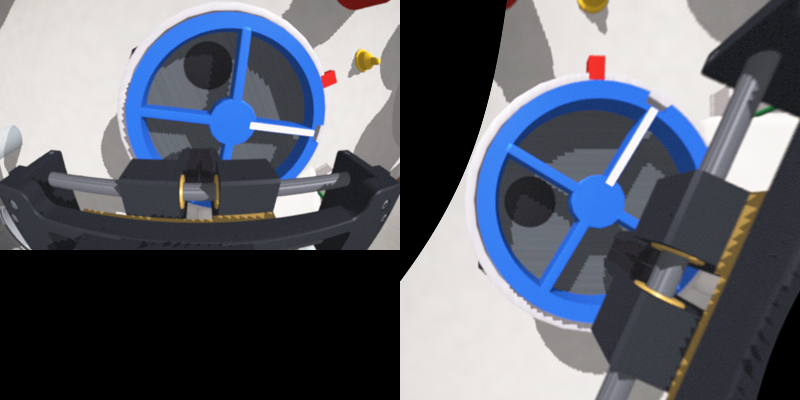

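The wheel follows: line at about 58° ((655,108) in the rectified half), lug at 89°. About 30° are left. I'll go most of the way and re-check.

{"fn": "move_arm", "kwargs": {
  "moves": [
    {"dp": [-3, 5.2, 0], "rot": [0, 0, 0]},
    {"dp": [-2.2, 5.6, 0], "rot": [0, 0, 0]},
    {"dp": [-1, 3, 0], "rot": [0, 0, 0]},
    {"dp": [-0.5, 2.8, 0], "rot": [0, 0, 0]},
    {"dp": [0, 0, 0], "rot": [0, 0, 0]},
    {"dp": [0, 0, 0], "rot": [0, 0, 0]},
    {"dp": [0, 0, 0], "rot": [0, 0, 0]}
  ]
}}

```text
clock: 5.48
tcp_pos: [0.5992, 0.0351, 0.1659]
eef_rot: [0.657, 3.071, 0.002]
contact_force: [-0.9, -0.2, 0.3]
grip_width: 0.0004
finger_force: 0.0
```

```bash
python3 ang.py
```

```text
5.4833 [0.59919827 0.03511049 0.16586927] [-0.87354129 -0.2036188   0.31471361]
0.159 [0.56413502 0.05796254] [0.15894183 0.15935401] {'line': np.float64(84.38124003743349), 'nw': np.int64(619), 'notch': np.float64(85.16213682690653), 'nn': np.int64(135), 'lug': np.float64(88.91465632603911), 'lugR': np.float64(0.09402432908089782)}
0.15 [0.56630341 0.05760455] [0.16975305 0.17004057] {'line': np.float64(84.28940686250034), 'nw': np.int64(658), 'notch': np.float64(84.7596094285525), 'nn': np.int64(46), 'lug': np.float64(90.2265212992387), 'lugR': np.float64(0.09448827225419207)}
z-C {'line': np.float64(84.38131290612151), 'nw': np.int64(621), 'notch': np.float64(85.08528194743405), 'nn': np.int64(137), 'lug': np.float64(88.94362949073222), 'lugR': np.float64(0.09353853069879989)}
```

{"fn": "move_arm", "kwargs": {
  "moves": [
    {"dp": [-0.2, 1.6, 0], "rot": [0, 0, 0]},
    {"dp": [-0.2, 1.4, 0], "rot": [0, 0, 0]},
    {"dp": [0, 0, 0], "rot": [0, 0, 0]},
    {"dp": [0, 0, 0], "rot": [0, 0, 0]},
    {"dp": [0, 0, 0], "rot": [0, 0, 0]}
  ]
}}

```text
clock: 5.95
tcp_pos: [0.6001, 0.0371, 0.1657]
eef_rot: [-0.658, -3.072, 0.0]
contact_force: [-1.7, -1.7, 1.0]
grip_width: 0.0004
finger_force: 0.6
```

```bash
python3 ang.py;  python3 w.py f.png .159
```

```text
5.95 [0.60011707 0.03710361 0.16568604] [-1.65482949 -1.69494736  1.00307525]
0.159 [0.56415017 0.05798958] [0.15889152 0.15933111] {'line': np.float64(87.13234241800536), 'nw': np.int64(618), 'notch': np.float64(87.918579945426), 'nn': np.int64(134), 'lug': np.float64(88.90126598744519), 'lugR': np.float64(0.09404935593845247)}
0.15 [0.56629275 0.05746656] [0.16981084 0.17014475] {'line': np.float64(87.11257609775616), 'nw': np.int64(657), 'notch': np.float64(87.7941158063507), 'nn': np.int64(50), 'lug': np.float64(90.21132264790288), 'lugR': np.float64(0.09464730504604195)}
z-C {'line': np.float64(87.16314100265058), 'nw': np.int64(617), 'notch': np.float64(87.91302328787326), 'nn': np.int64(140), 'lug': np.float64(88.9118511993759), 'lugR': np.float64(0.09356561484841112)}
6.0 [0.60013714 0.03711129 0.1656732 ] [-6.57739499e-01 -3.07178178e+00  2.39573508e-04] [-0.02023748  0.77897196 -0.20814556  1.72167748  0.23736366  0.66584462
  0.79146457] [-1.48001288 -1.32143453  0.43926242] 8.268916289704882e-05
(array([0.56424737, 0.05792816]), array([0.1589553 , 0.15952588]))
```

View pics/f.png

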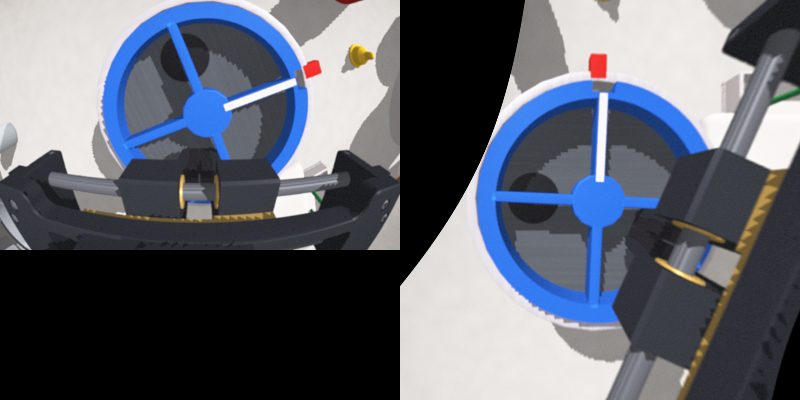

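The notch at (603,87) is now 1–1.5° short of the lug at (598,65). One more small nudge.

{"fn": "move_arm", "kwargs": {
  "moves": [
    {"dp": [-0.1, 1.2, 0], "rot": [0, 0, 0]},
    {"dp": [0, 0, 0], "rot": [0, 0, 0]},
    {"dp": [0, 0, 0], "rot": [0, 0, 0]},
    {"dp": [0, 0, 0], "rot": [0, 0, 0]}
  ]
}}

```text
clock: 6.38
tcp_pos: [0.6008, 0.0383, 0.1657]
eef_rot: [-0.658, -3.072, -0.0]
contact_force: [-0.3, -0.9, -1.5]
grip_width: 0.0002
finger_force: 0.6
```

```bash
python3 ang.py | grep -v 0.15
```

```text
6.3833 [0.60082768 0.03832491 0.16566886] [-0.30234206 -0.86880327 -1.53638097]
z-C {'line': np.float64(89.53114839701144), 'nw': np.int64(628), 'notch': np.float64(90.06100406798879), 'nn': np.int64(138), 'lug': np.float64(88.93829959442651), 'lugR': np.float64(0.09351649766067444)}
```

{"fn": "move_arm", "kwargs": {
  "moves": [
    {"dp": [0.5, -2.5, 0], "rot": [0, 0, 0]},
    {"dp": [0, -2.5, 0], "rot": [0, 0, 0]},
    {"dp": [0, 0, 0], "rot": [0, 0, 0]},
    {"dp": [0, 0, -8], "rot": [0, 0, 0]},
    {"dp": [0, 0, -12], "rot": [0, 0, 0]},
    {"dp": [0, 0, -10], "rot": [0, 0, 0]},
    {"dp": [12, 2, 0], "rot": [0, 0, 0]},
    {"dp": [18, 4, 0], "rot": [0, 0, 0]},
    {"dp": [11.5, 2, 0], "rot": [0, 0, 0]},
    {"dp": [0, 0, 0], "rot": [0, 0, 0]},
    {"dp": [0, 0, 0], "rot": [0, 0, 0]},
    {"dp": [0, 0, 0], "rot": [0, 0, 0]}
  ]
}}

```text
clock: 7.43
tcp_pos: [0.5649, 0.0577, 0.1962]
eef_rot: [0.658, 3.07, 0.0]
contact_force: [-0.1, 0.2, -1.2]
grip_width: 0.0003
finger_force: 0.0
```

```bash
python3 ang.py
```

```text
7.4333 [0.56487007 0.05767528 0.19622744] [-0.07503677  0.15575167 -1.22255421]
0.159 [0.5633175  0.05834777] [0.15847646 0.15959917] {'line': np.float64(81.97083904673427), 'nw': np.int64(719), 'notch': np.float64(90.69446344827475), 'nn': np.int64(104), 'lug': np.float64(88.76898413952897), 'lugR': np.float64(0.09405497589100156)}
0.15 [0.56707427 0.0567371 ] [0.1675168  0.16832926] {'line': np.float64(81.48271158465572), 'nw': np.int64(760), 'notch': np.float64(90.80044970554088), 'nn': np.int64(47), 'lug': np.float64(91.08587087203537), 'lugR': np.float64(0.09572563171586608)}
z-C {'line': np.float64(83.48341897580158), 'nw': np.int64(704), 'notch': np.float64(91.21223979834933), 'nn': np.int64(103), 'lug': np.float64(89.27299001022959), 'lugR': np.float64(0.0939264270127557)}
```

```bash
python3 - <<'E'
from h import *
p=arm.camera_params('wrist');p['fish']=1
im,d=arm.capture('wrist'); C=np.array([.5642,.0585])
r=rect(im,p,C,.159,n=800); 
s=.26/799; v,u=np.mgrid[0:800,0:800];x=u*s-.13;y=.13-v*s;R=np.hypot(x,y);th=np.degrees(np.arctan2(y,x))
w=(r.min(-1)>150)&(abs(th-90)<12)&(R>.03)&(R<.064)
k=np.polyfit(y[w],x[w],1); print('white line dir',90-np.degrees(np.arctan(k[0])),'x at r=.079',np.polyval(k,.079)*1e3,th[w].mean())
save('g.png',cv2.resize(r[90:400,250:550],None,fx=1.6,fy=1.6))
E
```

```text
white line dir 89.62521537057756 x at r=.079 0.49899819972437265 89.6493553415317
```

View pics/g.png

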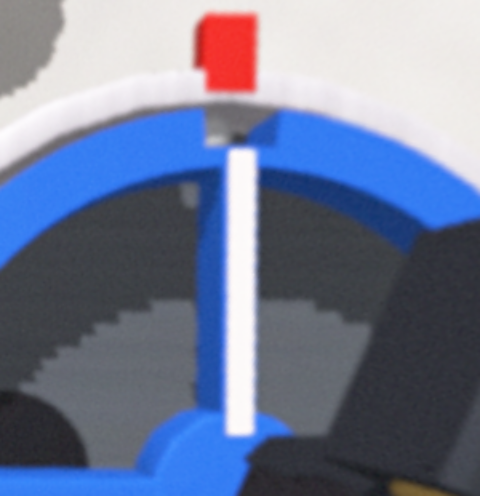

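The white line is at 89.6° and the lug at about 89°; the crop shows the pin in the notch (notch 205–277, lug 205–257, pin lower so shifted left by parallax). That is within play, so I'll press the hub gently.

{"fn": "move_arm", "kwargs": {
  "moves": [
    {"dp": [0.5, 1, 8], "rot": [0, 0, 0]},
    {"dp": [0, 0, 6], "rot": [0, 0, 0]},
    {"dp": [0, 0, 3], "rot": [0, 0, 0]},
    {"dp": [0, 0, 1.5], "rot": [0, 0, 0]},
    {"dp": [0, 0, 1.5], "rot": [0, 0, 0]},
    {"dp": [0, 0, 1.5], "rot": [0, 0, 0]},
    {"dp": [0, 0, 0], "rot": [0, 0, 0]},
    {"dp": [0, 0, 0], "rot": [0, 0, 0]}
  ]
}}

```text
clock: 8.2
tcp_pos: [0.5638, 0.0595, 0.1741]
eef_rot: [0.657, 3.072, 0.001]
contact_force: [0.2, 0.2, -0.6]
grip_width: 0.0003
finger_force: 0.0
```

{"fn": "move_arm", "kwargs": {
  "moves": [
    {"dp": [0, 0, 1.5], "rot": [0, 0, 0]},
    {"dp": [0, 0, 1.5], "rot": [0, 0, 0]},
    {"dp": [0, 0, 0], "rot": [0, 0, 0]},
    {"dp": [0, 0, 0], "rot": [0, 0, 0]}
  ]
}}

```text
clock: 8.53
tcp_pos: [0.5639, 0.0595, 0.1712]
eef_rot: [0.657, 3.072, 0.001]
contact_force: [0.8, -0.0, 1.2]
grip_width: 0.0004
finger_force: 0.6
```

{"fn": "move_arm", "kwargs": {
  "moves": [
    {"dp": [0, 0, 1], "rot": [0, 0, 0]},
    {"dp": [0, 0, 1], "rot": [0, 0, 0]},
    {"dp": [0, 0, 0.5], "rot": [0, 0, 0]},
    {"dp": [0, 0, 0], "rot": [0, 0, 0]},
    {"dp": [0, 0, 0], "rot": [0, 0, 0]}
  ]
}}

```text
clock: 8.95
tcp_pos: [0.5639, 0.0595, 0.1694]
eef_rot: [0.658, 3.071, 0.001]
contact_force: [-2.0, -1.2, 8.3]
grip_width: 0.0005
finger_force: 4.2
```

```bash
cat > hz.py <<'E'
from h import *
print(arm.sense()['tcp_pos'],arm.sense()['contact_force'])
im,d,W=cloud('wrist');im=im.astype(int);R=np.hypot(W[...,0]-.5642,W[...,1]-.0585)
b=(d>0)&(im[...,2]>im[...,0]+40)&(im[...,2]>im[...,1]+30)
m=b&(R>.069)&(R<.079)&(W[...,2]>.144); print('rim z',m.sum(),np.percentile(W[m][:,2],[25,50,75,95]))
m=(d>0)&~b&(im.min(-1)>120)&(R>.0845)&(R<.0915)&(W[...,2]>.14)&(W[...,0]<.58); print('metal',m.sum(),np.percentile(W[m][:,2],[25,50,75]))
E
python3 hz.py
```

```text
[0.56389484 0.05948981 0.16942676] [-2.02225517 -1.24017247  8.30789977]
rim z 9065 [0.14841002 0.14883131 0.14926194 0.14987781]
metal 6208 [0.14833205 0.14881355 0.14926938]
```

Flush within the depth noise. One more light press to be sure it is bottomed.

{"fn": "move_arm", "kwargs": {
  "moves": [
    {"dp": [0, 0, 0.7], "rot": [0, 0, 0]},
    {"dp": [0, 0, 0], "rot": [0, 0, 0]},
    {"dp": [0, 0, 0], "rot": [0, 0, 0]}
  ]
}}

```text
clock: 9.25
tcp_pos: [0.5639, 0.0595, 0.1694]
eef_rot: [0.657, 3.071, 0.001]
contact_force: [-3.1, 0.1, 13.5]
grip_width: 0.0006
finger_force: 6.8
```

The TCP no longer goes down while the force rises, so it is on the stop. I'll retract straight up and look.

{"fn": "move_arm", "kwargs": {
  "moves": [
    {"dp": [0, 0, -3], "rot": [0, 0, 0]},
    {"dp": [0, 0, -10], "rot": [0, 0, 0]},
    {"dp": [0, 0, -20], "rot": [0, 0, 0]},
    {"dp": [0, 0, -30], "rot": [0, 0, 0]},
    {"dp": [-20, 0, -30], "rot": [0, 0, 0]},
    {"dp": [-25, 0, -20], "rot": [0, 0, 0]},
    {"dp": [-25, 0, -10], "rot": [0, 0, 0]},
    {"dp": [-10, 0, 0], "rot": [0, 0, 0]},
    {"dp": [0, 0, 0], "rot": [0, 0, 0]},
    {"dp": [0, 0, 0], "rot": [0, 0, 0]},
    {"dp": [0, 0, 0], "rot": [0, 0, 0]}
  ]
}}

```text
clock: 10.17
tcp_pos: [0.6352, 0.0273, 0.2903]
eef_rot: [-0.655, -3.07, 0.0]
contact_force: [-0.1, 1.0, -1.0]
grip_width: 0.0005
finger_force: 0.0
```

```bash
python3 hz.py; python3 w.py k.png .150
```

```text
[0.63523704 0.0273465  0.29032256] [-0.0774658   1.00487797 -0.96449087]
rim z 5577 [0.14837422 0.14887329 0.14937311 0.15003043]
metal 2335 [0.14831945 0.14886456 0.14939786]
10.2167 [0.63523404 0.02750957 0.29041964] [-6.54815214e-01 -3.07005458e+00  1.20575309e-04] [ 0.01704249  0.67430667 -0.24530369  1.48658461  0.17954681  1.00518533
  0.87711351] [-0.36558154 -0.10428253  0.00408657] 0.00039786203379042594
(array([0.56435174, 0.05804121]), array([0.16081268, 0.16107252]))
```

View pics/k.png

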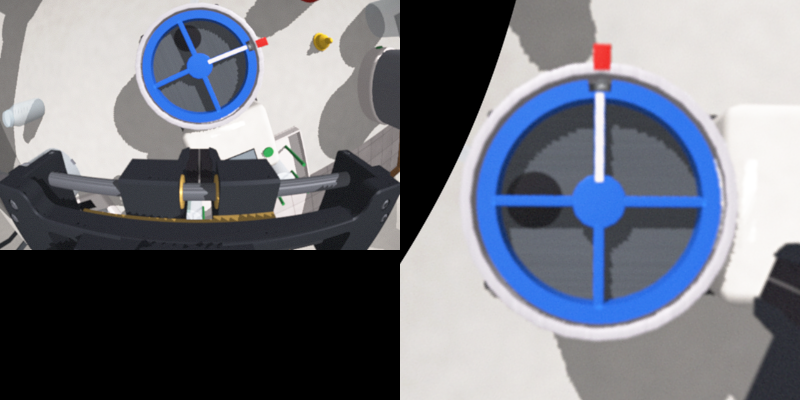

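The picture shows the wheel flush, with the notch at (600,85) over the pin and the hand clear; the rim and metal depths are equal at 148.9 mm.

```bash
python3 -c "
from plant import arm
print(arm.job_done())"
```

```text
the job is handed in; nothing more can be done
None
```

The wheel was turned until its notch stood over the pin and pressed down onto its stop, flush with the metal rim; the hand is clear and the job is handed in.

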